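# Swap the seasonings to the other rack, same order from the stove

### The job

Move the four seasonings (pepper mill, steel shaker, square tin, stoneware jar) one by one to the empty rack on the other side of the camp stove, each upright in its own cup, and keep their order counted from the stove's burner: the one at the end nearest the burner goes into the end cup of the other rack nearest the burner, the next beside it, and so on outwards, so that the cook finds them without looking. Do not tip any of them over on the way.

Things in the scene. Friction and masses are not known exactly. Their poses are not given: they have to be found in the camera images.
- mill_center (a point): the pepper mill: turned brown wood, foot 42 mm across, straight round barrel 36 mm across from 18 to 58 mm above its underside, wider wooden head 38 mm across with a small steel ball on top; 84 mm tall, about 0.13 kg. The point is on its axis half-way up (42 mm above its underside); z points up along it.
- shaker_center (a point): the stainless shaker: plain round steel cylinder 40 mm across up to 58 mm, with a domed cap with dark holes; 74 mm tall, about 0.14 kg. The point is on its axis half-way up (37 mm above its underside).
- tin_center (a point): the square spice tin: bare metal, 44 x 44 mm up to 56 mm, with a flat square 37 mm lid above; 70 mm tall in all, about 0.12 kg. The point is on its axis half-way up (35 mm above its underside); x and y are square to its flat sides. At the start its sides are nearly parallel to the rack's.
- jar_center (a point): the white stoneware jar: round, 44 mm across up to 52 mm, with a 40 mm cork lid; 70 mm tall, about 0.16 kg. The point is on its axis half-way up (35 mm above its underside).
- cup_mill: the square black plastic liner cup (68 mm square, 13 mm high, walls 2.5 mm, floor 3 mm thick) of the full rack in which the pepper mill stands at the start. Fixed. Origin: centre of its underside, which lies on the rack's board 12 mm above the table. y runs along the row of cups, x across it.
- cup_shaker: the square black plastic liner cup (68 mm square, 13 mm high, walls 2.5 mm, floor 3 mm thick) of the full rack in which the stainless shaker stands at the start. Fixed. Origin: centre of its underside, which lies on the rack's board 12 mm above the table. y runs along the row of cups, x across it.
- cup_tin: the square black plastic liner cup (68 mm square, 13 mm high, walls 2.5 mm, floor 3 mm thick) of the full rack in which the square tin stands at the start. Fixed. Origin: centre of its underside, which lies on the rack's board 12 mm above the table. y runs along the row of cups, x across it.
- cup_jar: the square black plastic liner cup (68 mm square, 13 mm high, walls 2.5 mm, floor 3 mm thick) of the full rack in which the stoneware jar stands at the start. Fixed. Origin: centre of its underside, which lies on the rack's board 12 mm above the table. y runs along the row of cups, x across it.
- empty_rack: the empty rack, just like the full one: plywood board 86 mm (x) by 300 mm (y), end plates 34 mm high, four empty square black cups at x = 0, y = +108, +36, -36, -108 mm, 63 mm square inside, floors 15 mm and rims 25 mm above the origin (centre of the board's underside, on the table). Fixed, on the left or the right, turned up to 12 degrees.
- full_rack: the rack with the seasonings, same size and axes as the empty one, fixed on the other side. The bright yellow camp stove stands at the back in the middle, its burner on the gap between the two racks (about 0.84 m ahead of the robot): in each rack the end cup towards the other rack is nearest the burner.
Not all that is in view belongs to the job. What is shaped like the part that bears tin_center but blue or purple is not meant.

How it is judged:
By the outcome, as a careful person would: the job done as asked, in the order asked, and still so for the second after the job is handed in, with the robot touching nothing.
It also fails if it takes over 120 s, if anything falls off the work surface, if the arm or the gripper's body presses on something with over 40 N, if the wrist force passes 120 N, or if a joint passes its speed limit or range.

### The arm

A 6-joint arm with a two-finger parallel gripper is mounted at the origin on the work surface. World frame = base frame: x ahead of the robot, y to its left, z up, the work surface at z = 0. Lengths are in m, angles in degrees, forces in N, time in s.
With the tool pointing down it reaches from about 0.325 to 0.775 m from the base axis. Payload 5.5 kg.
Tool frame: the origin (TCP) lies on the centre line of the jaws, within the pads' length; the fingertips stand 8 mm ahead of it and the grasp point (between the pads) lies 11 mm behind it; z points along the fingers, y is the line along which they close (so a half turn about z gives the same grasp; the last joint's range is limited). The gripper opens to 85 mm and grips with 20 to 120 N. Pads are 22 mm wide; open, the fingers measure 114 mm over their backs; the gripper's body (76 mm by 85 mm) begins 54 mm behind the grasp point. The pads swing forward as they close: fully open they stand 13 mm farther back than shut.
Start: joints at [-69.311, 5.22, 70.514, -0, 104.267, -3.249], TCP at [0.243, -0.548, 0.239] pointing down, gripper open.
Joint ranges: [-164.24, 164.24], [-49.07, 125.15], [9.68, 141.18], [-86.29, 266.29], [3.28, 154.24], [-151.56, 151.56]. Speed limits (degrees/s): [147.25, 147.25, 172.46, 180, 180, 180].

### API

Orientations are given as [roll, pitch, yaw] about the fixed x, y, z axes, in that order (R = Rz(yaw) Ry(pitch) Rx(roll)).
In Python, from station import robot, read_camera, order gives the robot as it stands.
- The arm moves only by the tool jog_arm, never from a script. Its argument "increments" is a list of rows, each a list of 5 numbers: the shift along the tool's x, y, z in mm, then the turn about the tool's z in rad, then the closure, from -1 (fully open) to 1 (shut). In form: [[tx, ty, tz, turn, hand], ...]. A call has 1 to 8 rows; each row shifts and turns the commanded pose from where the row before left it, along the tool's axes as they then stand; what a row does not reach is not made up. A row lasts 1/8 s, in which the tool goes at most 62.5 mm and 10.7 degrees, less where a joint would pass 70% of its speed; a pose out of reach is approached as far as the arm can. A call is refused whole if a number of a shift passes 62.5 or a number of a turn 0.188, either way. A call with a gripper value outside its range is refused whole. The fingers move at their own pace and stop on an object; "grip_force" is the grip in N (left out, the last holds). Time passes only in rows, so rows that do not move let the fingers close. It gives the time, the measured TCP pose, the force, the opening and the grip force at its end, in the units of the state.
- robot.state(): the state, without advancing time (a new reading comes with each control period).
- read_camera(name): name is "scene" or "top" or "wrist"; returns a dict with "frame" (420x560x3 uint8, red, green, blue), "mtx" (3x3 intrinsics, pixels), "extrinsics" (4x4, takes a point from camera to world coordinates). Camera axes: x right, y down, z forward; pixel columns grow to the right and rows downward; lengths in m; the calibration is good to about 2 mm. A picture is of the moment at which its call begins. There is no depth.
- order.job_done(): hands the job in; it is judged then, once.
The state is a dict: "clock": time; "q": joint angles; "dq": joint speeds; "tau": joint torques, N m; "eef_pos": TCP position; "tool_rot": TCP orientation; "contact_force": force on the tool from outside, world axes, zero at the start; "ft_torque": the same for the moment, N m; "grip_width": finger opening in m; "grip_force": force on a finger pad.
Only numpy, scipy, OpenCV 4.12 (cv2) and the standard library are available. Lean on these libraries where they do the work, as an engineer would, in place of code of your own. Each camera call takes 0.05 s, during which the arm holds its last target. There are 200 camera calls.

## Working session

There is one attempt and no reset: what is moved stays moved. The work goes in short steps, Python scripts to look and compute and a tool call to move; the robot and the scene stay as the last step left them, time stands still between calls to the robot, and variables do not carry over. Pictures are saved under pics/ and viewed, at most 14 in all, crops included, and the job is handed in when it is done.

Besides the shell and the picture viewer there is one more tool, called after "Request:" as name(argument=value, ...) on one line, values as JSON. jog_arm: Moves the arm, as the interface text tells. Its arguments: {"type":"object","properties":{"increments":{"type":"array"},"grip_force":{"type":"number"}},"required":["increments"]}

```bash
mkdir -p pics
python3 - <<'E'
from station import robot, read_camera
import cv2,pickle
d={}
for n in("scene","top"):
    d[n]=read_camera(n); cv2.imwrite(f"pics/{n}0.png",cv2.resize(d[n]["frame"][:,:,::-1],(800,600),interpolation=cv2.INTER_CUBIC))
    print(n,d[n]["mtx"],d[n]["extrinsics"])
pickle.dump(d,open("d0.pkl","wb"))
s=robot.state();print(s)
E
```

```text
scene [[410.82902135   0.         277.34961616]
 [  0.         410.82902135 212.11627306]
 [  0.           0.           1.        ]] [[-0.79905368  0.51560258 -0.30930115  0.87466701]
 [ 0.60109031  0.67281525 -0.43128886  0.47462729]
 [-0.01427111 -0.53054087 -0.84753921  0.99784471]
 [ 0.          0.          0.          1.        ]]
top [[420.0290995    0.         279.67819806]
 [  0.         420.0290995  213.38081448]
 [  0.           0.           1.        ]] [[-0.01395516 -0.99913083  0.03927902  0.48387587]
 [-0.99990092  0.01387184 -0.00239315  0.01171749]
 [ 0.0018462  -0.03930852 -0.99922542  0.98682235]
 [ 0.          0.          0.          1.        ]]
{'clock': 0.1, 'q': array([-6.93101640e+01,  5.25841916e+00,  7.05752582e+01, -8.70220872e-04,
        1.04266922e+02, -3.24872016e+00]), 'dq': array([ 0.01169901, -0.10043959, -0.08110471, -0.05612699, -0.07712903,
        0.08007848]), 'tau': array([ 3.67105662e-03, -4.60216928e+01, -4.19220650e+01, -1.13165422e-05,
        1.05848821e-02, -4.21119796e-05]), 'eef_pos': array([ 0.24336211, -0.5481656 ,  0.23826511]), 'tool_rot': array([-1.79899514e+02, -4.85861266e-03,  2.39383382e+01]), 'contact_force': array([0.67934595, 0.4397213 , 0.04763512]), 'ft_torque': array([ 0.06220799, -0.01464583,  0.02117234]), 'grip_force': 0.0, 'grip_width': 0.08558401810919761}
```

View pics/top0.png

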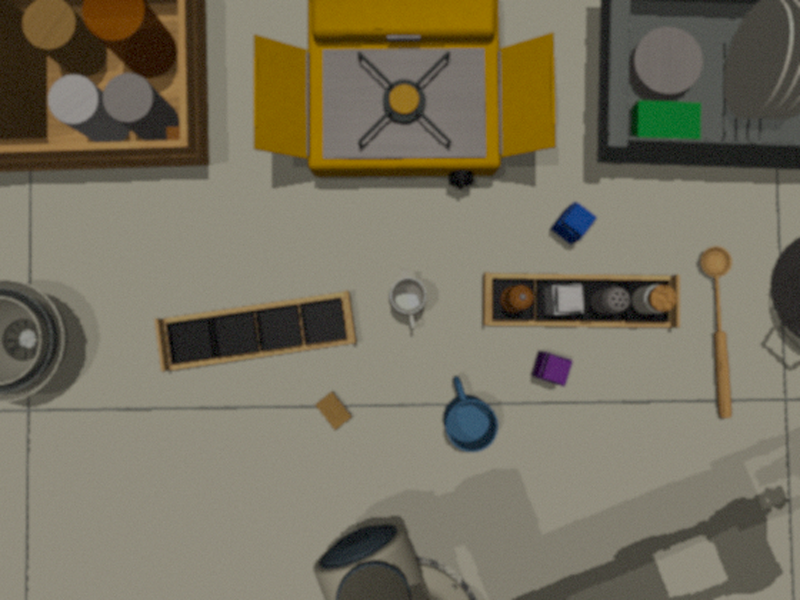

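View pics/scene0.png

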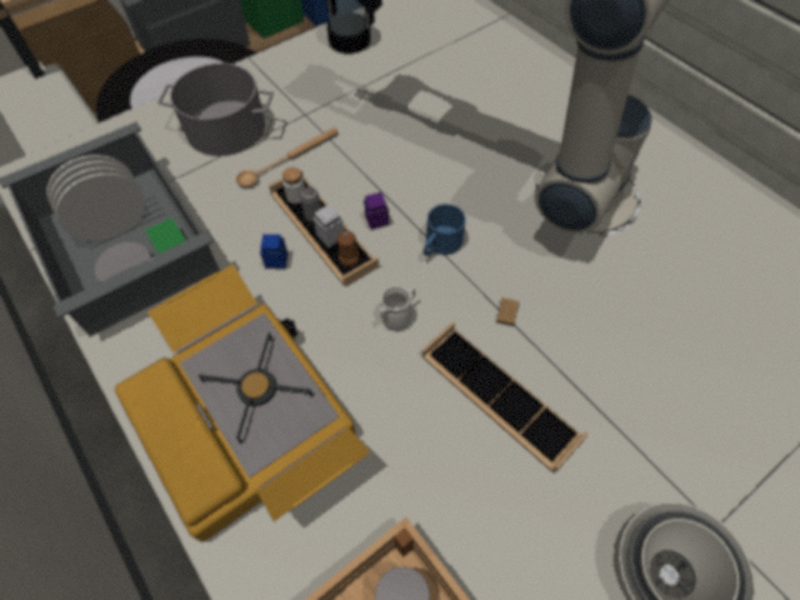

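Top (800 px) view: full rack on the right, from the burner outwards mill (518,298), tin (565,300), shaker (612,300), jar (655,298). The empty rack is on the left, its near-burner end cup at (325,320). I'll enlarge both racks in both views.

Run:
```python
import pickle,cv2,numpy as np
d=pickle.load(open("d0.pkl","rb"))
def crop(n,u,v,w,h,s): 
    return cv2.resize(d[n]["frame"][v:v+h,u:u+w,::-1],None,fx=s,fy=s,interpolation=cv2.INTER_CUBIC)
a=np.vstack([crop("top",335,185,150,52,5),crop("top",105,200,150,65,5)])
g=lambda im:cv2.convertScaleAbs(im,alpha=1.6,beta=15)
cv2.imwrite("pics/topc.png",g(a))
b=np.zeros((600,800,3),np.uint8)
x=crop("scene",185,110,85,95,5.2); b[:x.shape[0],:x.shape[1]]=x
cv2.imwrite("pics/scA.png",g(x)); 
y=crop("scene",290,222,125,110,5.2); cv2.imwrite("pics/scB.png",g(y))
```

```text
(no output)
```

View pics/topc.png

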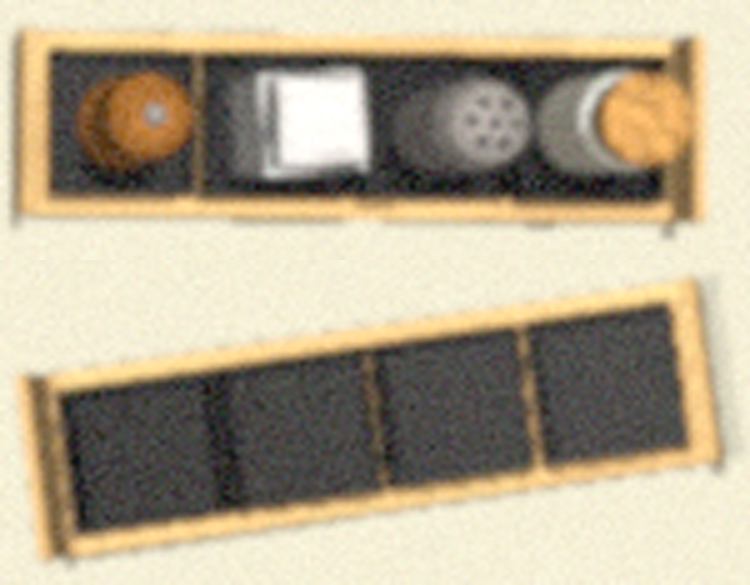

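View pics/scA.png

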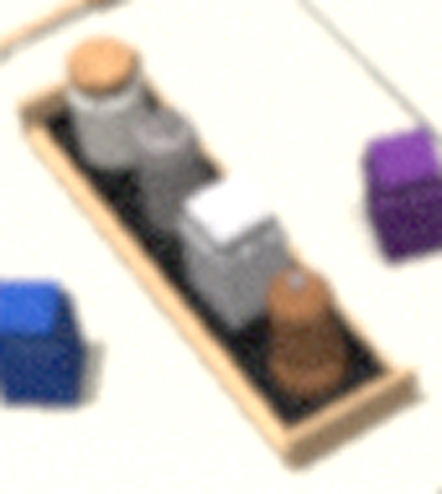

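View pics/scB.png

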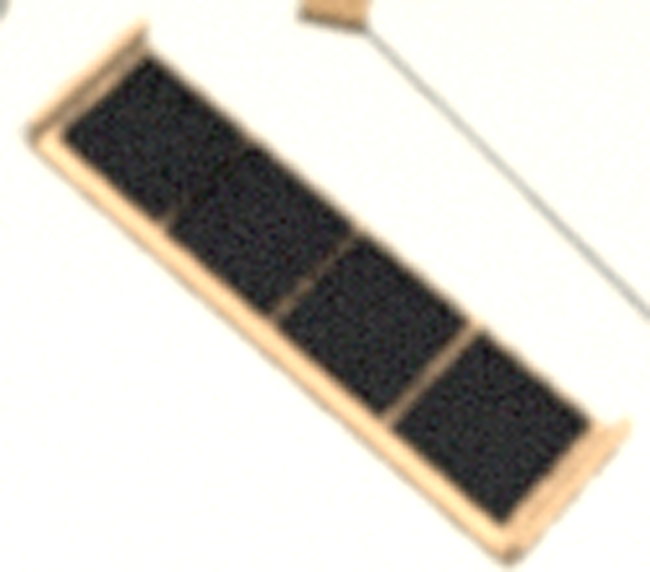

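Top crop: mill ball (155,112), tin lid centre (322,120), shaker cap (488,122), cork (647,118); empty-rack black corners (62,395), (668,303), (688,450), (80,532). Scene crops: ball (297,280), lid (231,210), shaker cap about (172,128), cork (103,63); black corners (65,135), (150,58), (592,420), (500,522).

```bash
cat > h.py <<'E'
import numpy as np
def ray(c,u,v):
    E=c["extrinsics"]; r=E[:3,:3]@np.linalg.solve(c["mtx"],[u,v,1.]); return E[:3,3],r/np.linalg.norm(r)
def tri(rays):
    A=sum(np.eye(3)-np.outer(r,r) for o,r in rays); b=sum((np.eye(3)-np.outer(r,r))@o for o,r in rays)
    p=np.linalg.solve(A,b); return p,max(np.linalg.norm(np.cross(p-o,r)) for o,r in rays)
def onz(o,r,z): return o+r*(z-o[2])/r[2]
def proj(c,p):
    E=c["extrinsics"]; q=c["mtx"]@(E[:3,:3].T@(np.asarray(p)-E[:3,3])); return q[:2]/q[2]
E
python3 - <<'E'
import pickle,numpy as np
from h import *
np.set_printoptions(precision=4,suppress=True)
d=pickle.load(open("d0.pkl","rb")); T,S=d["top"],d["scene"]
k=-.4
f=lambda u,v:ray(T,335+u/5+k,185+v/5+k); e=lambda u,v:ray(T,105+u/5+k,200+(v-260)/5+k)
A=lambda u,v:ray(S,185+u/5.2+k,110+v/5.2+k); B=lambda u,v:ray(S,290+u/5.2+k,222+v/5.2+k)
for n,t,s,z in[("mill",(155,112),(297,280),.099),("tin",(322,120),(231,210),.085),("shaker",(488,122),(172,128),.087),("jar",(647,118),(103,63),.085)]:
    print(n,*tri([f(*t),A(*s)]),onz(*f(*t),z),onz(*A(*s),z))
cs=[]
for t,s in[((62,395),(500,522)),((668,303),(65,135)),((688,450),(150,58)),((80,532),(592,420))]:
    q=onz(*e(*t),.025);cs.append(q);print(*tri([e(*t),B(*s)]),q,onz(*B(*s),.025))
cs=np.array(cs);c=cs.mean(0);v=(cs[0]-cs[1]+cs[3]-cs[2])/2;L=np.linalg.norm(v);v/=L
print("rack",c,L,np.degrees(np.arctan2(-v[0],v[1])))
for y in(-.108,-.036,.036,.108):print((c+v*y)[:2])
# full rack board edge line, from board outer corners at z~.012..: cup row edges
p=[onz(*f(50,50),.025),onz(*f(662,62),.025),onz(*f(50,193),.025),onz(*f(662,205),.025)];p=np.array(p);print(p)
E
```

```text
mill [ 0.5294 -0.1723  0.0984] 0.0005362633528990652 [ 0.5298 -0.1725  0.099 ] [ 0.5292 -0.1715  0.099 ]
tin [ 0.5253 -0.2467  0.0841] 0.0010247350308645656 [ 0.5261 -0.2472  0.085 ] [ 0.525  -0.2452  0.085 ]
shaker [ 0.522  -0.3146  0.0908] 0.0026730132115099373 [ 0.5241 -0.3179  0.087 ] [ 0.5188 -0.3155  0.087 ]
jar [ 0.5239 -0.3856  0.0861] 0.0014218228271055291 [ 0.525  -0.3871  0.085 ] [ 0.5226 -0.3853  0.085 ]
[0.4973 0.3837 0.0189] 0.000772045316732132 [0.4966 0.3819 0.025 ] [0.5002 0.3838 0.025 ]
[0.534  0.1056 0.0213] 0.001445889913507219 [0.5349 0.1043 0.025 ] [0.5342 0.1079 0.025 ]
[0.4674 0.0966 0.0164] 7.62956944537306e-05 [0.4675 0.0959 0.025 ] [0.471  0.0998 0.025 ]
[0.4329 0.3744 0.0257] 0.0014536515368736925 [0.434  0.3736 0.025 ] [0.4314 0.3752 0.025 ]
rack [0.4832 0.2389 0.025 ] 0.27995557881502414 7.3646417905192045
[0.4971 0.1318]
[0.4879 0.2032]
[0.4786 0.2746]
[0.4694 0.346 ]
[[ 0.5628 -0.1403  0.025 ]
 [ 0.5534 -0.4214  0.025 ]
 [ 0.4971 -0.1389  0.025 ]
 [ 0.4877 -0.4193  0.025 ]]
```

Request:
jog_arm(increments=[[0,0,0,-0.16,-1],[0,0,0,-0.16,-1],[0,0,0,-0.16,-1],[0,0,0,-0.16,-1],[0,0,0,-0.16,-1],[0,0,0,-0.16,-1],[0,0,0,-0.16,-1]], grip_force=40)

```text
clock: 0.98
eef_pos: [0.2434, -0.5482, 0.2386]
tool_rot: [-180.0, -0.1, 88.4]
contact_force: [0.2, 0.5, -0.3]
grip_width: 0.0854
grip_force: 0.0
```

Request:
jog_arm(increments=[[30,21,0,0,-1],[55,38,0,0,-1],[55,38,0,0,-1],[55,38,0,0,-1],[55,38,0,0,-1],[55,38,0,0,-1],[50,35,0,0,-1],[27,20,0,0,-1]])

```text
clock: 1.98
eef_pos: [0.5101, -0.1901, 0.2387]
tool_rot: [-180.0, -0.0, 88.3]
contact_force: [0.6, -0.6, -0.5]
grip_width: 0.0852
grip_force: 0.0
```

```bash
cat > go.py <<'E'
# usage: go.py x y z yaw [draw] -> remaining shift in tool axes (mm), turn (rad)
import sys,numpy as np
from scipy.spatial.transform import Rotation as R
from station import robot
t=np.array(list(map(float,sys.argv[1:5])));s=robot.state();a=s["tool_rot"]
d=R.from_euler("xyz",a,degrees=True).inv().apply(t[:3]-s["eef_pos"])*1e3
y=np.radians(t[3]);q=R.from_euler("xyz",[180,0,t[3]],degrees=True)
w=R.from_euler("xyz",a,degrees=True).inv()*q
print("t",round(s["clock"],2),"pos",s["eef_pos"].round(4),"rot",a.round(2),"shift",d.round(1),"turn",w.as_rotvec().round(3),"F",s["contact_force"].round(1),"w",round(s["grip_width"],4),"gf",s["grip_force"], "after-turn shift",q.inv().apply(t[:3]-s["eef_pos"]).round(4)*1e3)
E
python3 go.py .5296 -.172 .044 88.1
python3 - <<'E'
from station import read_camera
import cv2,pickle
c=read_camera("wrist");pickle.dump(c,open("w1.pkl","wb"));print(c["extrinsics"],c["mtx"][0])
cv2.imwrite("pics/w1.png",cv2.convertScaleAbs(cv2.resize(c["frame"][:,:,::-1],(800,600),interpolation=cv2.INTER_CUBIC),alpha=1.4))
from h import proj
print(proj(c,[.5296,-.172,.099])/.7,proj(c,[.5255,-.247,.085])/.7)
E
```

```text
t 1.98 pos [ 0.5101 -0.1901  0.2387] rot [-1.7997e+02 -4.0000e-02  8.8260e+01] shift [ 18.6  19.  194.7] turn [-0.001 -0.001  0.003] F [ 0.6 -0.6 -0.5] w 0.0852 gf 0.0 after-turn shift [ 18.8  18.9 194.7]
[[ 9.99531566e-01 -2.88594867e-02 -1.01871628e-02  5.12106961e-01]
 [-3.05917671e-02 -9.51814529e-01 -3.05144632e-01 -1.11976540e-01]
 [-8.89972128e-04  3.05313335e-01 -9.52251529e-01  3.73179387e-01]
 [ 0.00000000e+00  0.00000000e+00  0.00000000e+00  1.00000000e+00]] [370.9712654    0.         278.30365191]
[434.71041091 259.50242953] [427.433602   378.34519366]
```

View pics/w1.png

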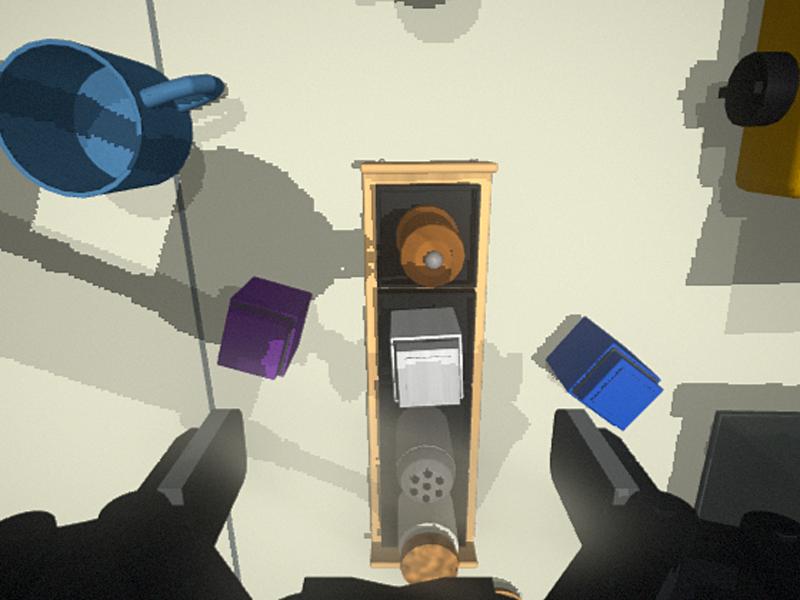

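The ball is at (433,260), 2 px from where I predicted it. The tin lid is centred at about (430,376), the shaker cap at (428,480), and the blue and purple tins are decoys.

Request:
jog_arm(increments=[[9,9,20,0,-1],[9,9,30,0,-1],[0,0,20,0,-1],[0,0,0,0,-1],[0,0,0,0,-1]])

```text
clock: 2.65
eef_pos: [0.5274, -0.1763, 0.1701]
tool_rot: [179.9, 0.0, 88.0]
contact_force: [-1.0, 0.1, 1.3]
grip_width: 0.0855
grip_force: 0.0
```

```bash
python3 go.py .5296 -.172 .044 88.1
```

```text
t 2.65 pos [ 0.5274 -0.1763  0.1701] rot [1.7995e+02 3.0000e-02 8.8050e+01] shift [  4.4   1.9 126.1] turn [ 0.001  0.001 -0.001] F [-1.   0.1  1.3] w 0.0855 gf 0.0 after-turn shift [  4.3   2.  126.1]
```

Request:
jog_arm(increments=[[4.3,2,0,0,-1],[0,0,20,0,-1],[0,0,30,0,-1],[0,0,30,0,-1],[0,0,30,0,-1],[0,0,16,0,-1],[0,0,0,0,-1],[0,0,0,0,-1]])

```text
clock: 3.65
eef_pos: [0.5304, -0.1715, 0.0446]
tool_rot: [179.9, 0.0, 88.1]
contact_force: [0.3, 0.3, 0.0]
grip_width: 0.0853
grip_force: 0.0
```

Request:
jog_arm(increments=[[0,0,0,0,1],[0,0,0,0,1],[0,0,0,0,1],[0,0,0,0,1],[0,0,0,0,1],[0,0,0,0,1],[0,0,0,0,1],[0,0,0,0,1]])

```text
clock: 4.65
eef_pos: [0.53, -0.1714, 0.0439]
tool_rot: [179.9, 0.0, 88.1]
contact_force: [-1.1, -0.1, 5.7]
grip_width: 0.0345
grip_force: 40.0
```

Request:
jog_arm(increments=[[0,0,-10,0,1],[0,0,-20,0,1],[0,0,-30,0,1],[0,0,-30,0,1],[0,0,-20,0,1],[0,0,-6,0,1],[0,0,0,-0.08,1],[0,0,0,-0.082,1]])

```text
clock: 5.65
eef_pos: [0.5293, -0.1711, 0.1581]
tool_rot: [-179.9, -0.1, 97.5]
contact_force: [0.2, 0.8, -1.5]
grip_width: 0.0348
grip_force: 40.0
```

```bash
python3 go.py .4971 .1318 .046 97.4
```

```text
t 5.65 pos [ 0.5293 -0.1711  0.1581] rot [-1.799e+02 -5.000e-02  9.754e+01] shift [304.4   8.1 112.4] turn [-0.002 -0.001  0.002] F [ 0.2  0.8 -1.5] w 0.0348 gf 40.02605080604553 after-turn shift [304.5   7.1 112.1]
```

Request:
jog_arm(increments=[[15,0,0,0,1],[35,1,0,0,1],[55,1,0,0,1],[60,1,0,0,1],[60,1,0,0,1],[45,1,0,0,1],[25,1,0,0,1],[9,1,0,0,1]])

```text
clock: 6.65
eef_pos: [0.4965, 0.1331, 0.1587]
tool_rot: [-179.9, -0.0, 97.5]
contact_force: [0.3, 0.3, -2.1]
grip_width: 0.0341
grip_force: 40.1
```

Request:
jog_arm(increments=[[0,0,0,0,1],[0,0,0,0,1]])

```text
clock: 6.9
eef_pos: [0.4976, 0.1302, 0.1591]
tool_rot: [-180.0, 0.0, 97.3]
contact_force: [0.0, 0.6, -1.4]
grip_width: 0.0339
grip_force: 40.1
```

```bash
python3 go.py .4971 .1318 .046 97.4
python3 - <<'E'
from station import read_camera
import cv2,pickle
c=read_camera("wrist");pickle.dump(c,open("w2.pkl","wb"))
cv2.imwrite("pics/w2.png",cv2.convertScaleAbs(cv2.resize(c["frame"][:,:,::-1],(800,600),interpolation=cv2.INTER_CUBIC),alpha=1.4))
from h import proj
for p in ([.4971,.1318],[.4879,.2032],[.4786,.2746]):print(proj(c,p+[.025])/.7)
E
```

```text
t 6.9 pos [0.4976 0.1302 0.1591] rot [-1.7998e+02  3.0000e-02  9.7300e+01] shift [  1.7  -0.2 113.1] turn [-0.     0.    -0.002] F [ 0.   0.6 -1.4] w 0.0339 gf 40.087924003601074 after-turn shift [  1.6  -0.3 113.1]
[398.23792908 293.51006608]
[398.153652   150.71592787]
[397.82982013 -18.92390784]
```

View pics/w2.png

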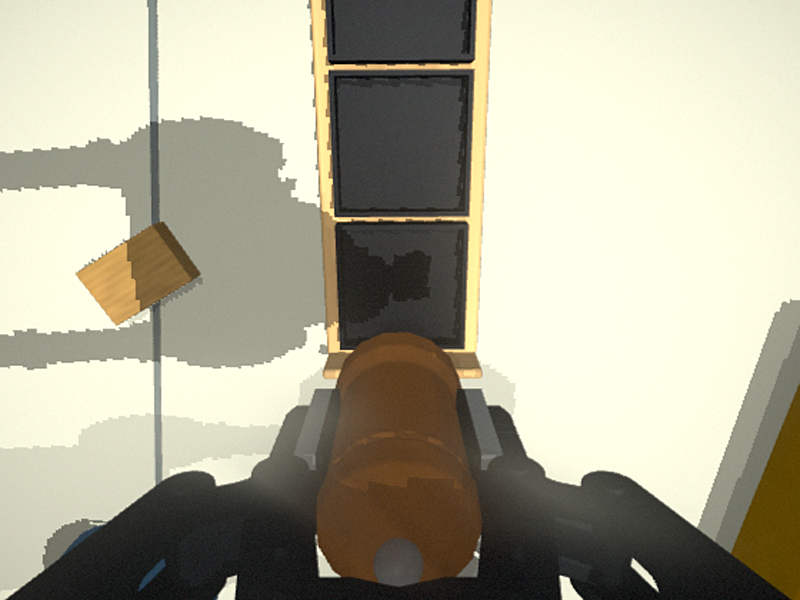

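Wrist view: the near-burner cup spans about cols 335–470, rows 222–350, and the second cup cols 330–474, rows 70–216. Both sit a few mm further out than I estimated. I'll refine with this view.

Run:
```python
import pickle,numpy as np
from h import *
c=pickle.load(open("w2.pkl","rb"))
for q in([(335,222),(468,222),(465,350),(340,349)],[(330,71),(474,71),(470,215),(333,216)]):
    p=np.array([onz(*ray(c,u*.7,v*.7),.025)[:2] for u,v in q]);print(p.round(4).tolist(),p.mean(0))
```

```text
[[0.4607, 0.165], [0.5273, 0.1735], [0.5373, 0.1047], [0.4696, 0.0966]] [0.49870204 0.13493651]
[[0.452, 0.2343], [0.5183, 0.2428], [0.5277, 0.1771], [0.4594, 0.1678]] [0.48934373 0.20552683]
```

Request:
jog_arm(increments=[[4,0.5,0,0,1],[0,0,20,0,1],[0,0,30,0,1],[0,0,30,0,1],[0,0,20,0,1],[0,0,10,0,1],[0,0,3,0,1],[0,0,0,0,1]])

```text
clock: 7.95
eef_pos: [0.498, 0.1353, 0.0471]
tool_rot: [179.9, -0.0, 97.4]
contact_force: [1.0, -0.2, -1.0]
grip_width: 0.0342
grip_force: 40.1
```

```bash
python3 go.py .4981 .1343 .0450 97.4
```

```text
t 7.95 pos [0.498  0.1353 0.0471] rot [179.92  -0.    97.39] shift [-1.  -0.1  2.1] turn [ 0.001 -0.    -0.   ] F [ 1.  -0.2 -1. ] w 0.0342 gf 40.09711682796478 after-turn shift [-1.  -0.1  2.1]
```

Lower the last 2 mm, release, and rise.

Request:
jog_arm(increments=[[0,0,1.5,0,1],[0,0,1,0,1],[0,0,0,0,0.2],[0,0,0,0,-0.2],[0,0,0,0,-1],[0,0,0,0,-1],[0,0,0,0,-1],[0,0,0,0,-1]])

```text
clock: 8.95
eef_pos: [0.4975, 0.1351, 0.0438]
tool_rot: [180.0, -0.0, 97.4]
contact_force: [-0.2, 0.1, -0.8]
grip_width: 0.0856
grip_force: 0.0
```

Request:
jog_arm(increments=[[0,0,-10,0,-1],[0,0,-25,0,-1],[0,0,-35,0,-1],[0,0,-35,0,-1],[0,0,-25,0,-1],[0,0,-10,0.08,-1],[0,0,0,0.082,-1],[0,0,0,0,-1]])

```text
clock: 9.95
eef_pos: [0.4976, 0.1352, 0.1846]
tool_rot: [179.9, -0.0, 88.2]
contact_force: [0.3, -0.4, 0.7]
grip_width: 0.0856
grip_force: 0.0
```

```bash
python3 go.py .5262 -.247 .044 88.1
python3 - <<'E'
from station import read_camera
import cv2,pickle
c=read_camera("wrist");pickle.dump(c,open("w3.pkl","wb"))
cv2.imwrite("pics/w3.png",cv2.convertScaleAbs(cv2.resize(c["frame"][:,:,::-1],(560,420)),alpha=1.4))
E
```

```text
t 9.95 pos [0.4976 0.1352 0.1846] rot [ 1.7994e+02 -1.0000e-02  8.8150e+01] shift [-381.1   40.7  140.6] turn [ 0.001 -0.     0.001] F [ 0.3 -0.4  0.7] w 0.0856 gf 0.0 after-turn shift [-381.    41.2  140.6]
```

View pics/w3.png

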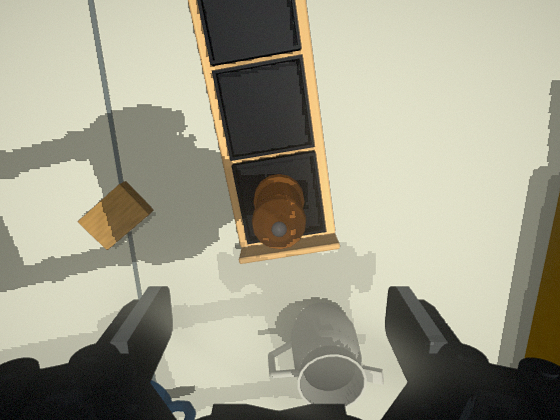

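The mill stands upright in the end cup at (279,225). Next, the tin.

Request:
jog_arm(increments=[[-20,2,0,0,-1],[-50,5,0,0,-1],[-60,7,0,0,-1],[-60,7,0,0,-1],[-60,7,0,0,-1],[-60,6,0,0,-1],[-45,5,0,0,-1],[-23,2,0,-0.055,-1]])

```text
clock: 11.0
eef_pos: [0.5255, -0.2465, 0.1833]
tool_rot: [-179.9, -0.0, 91.3]
contact_force: [0.1, 0.6, 0.0]
grip_width: 0.0855
grip_force: 0.0
```

Request:
jog_arm(increments=[[0,0,15,0,-1],[0,0,20,0,-1],[0,0,0,0,-1],[0,0,0,0,-1]])

```text
clock: 11.5
eef_pos: [0.5261, -0.243, 0.1487]
tool_rot: [-180.0, -0.0, 91.3]
contact_force: [-0.1, 0.2, 0.4]
grip_width: 0.0855
grip_force: 0.0
```

```bash
python3 go.py .5262 -.247 .044 91.3
```

```text
t 11.5 pos [ 0.5261 -0.243   0.1487] rot [-1.7998e+02 -1.0000e-02  9.1330e+01] shift [-4.000e+00  1.000e-01  1.047e+02] turn [-0.    -0.     0.001] F [-0.1  0.2  0.4] w 0.0855 gf 0.0 after-turn shift [-4.000e+00  1.000e-01  1.047e+02]
```

Request:
jog_arm(increments=[[-4,0,15,0,-1],[0,0,30,0,-1],[0,0,30,0,-1],[0,0,20,0,-1],[0,0,9.5,0,-1],[0,0,0,0,-1],[0,0,0,0,-1],[0,0,0,0,0]])

```text
clock: 12.5
eef_pos: [0.5268, -0.2483, 0.0456]
tool_rot: [179.9, 0.1, 91.3]
contact_force: [0.0, 0.4, 1.0]
grip_width: 0.0699
grip_force: 0.0
```

Request:
jog_arm(increments=[[0,0,0,0,1],[0,0,0,0,1],[0,0,0,0,1],[0,0,0,0,1],[0,0,0,0,1],[0,0,0,0,1]])

```text
clock: 13.25
eef_pos: [0.5264, -0.2482, 0.045]
tool_rot: [179.9, 0.0, 91.3]
contact_force: [0.4, -0.4, 5.0]
grip_width: 0.0436
grip_force: 42.5
```

Request:
jog_arm(increments=[[0,0,-10,0,1],[0,0,-20,0,1],[0,0,-30,0,1],[0,0,-30,0,1],[0,0,-30,-0.05,1],[0,0,-20,-0.056,1],[0,0,0,0,1],[0,0,0,0,1]])

```text
clock: 14.25
eef_pos: [0.5258, -0.2478, 0.1836]
tool_rot: [-179.9, -0.0, 97.3]
contact_force: [0.6, -0.0, -1.3]
grip_width: 0.0437
grip_force: 41.9
```

```bash
python3 go.py .4889 .2057 .0450 97.4
```

```text
t 14.25 pos [ 0.5258 -0.2478  0.1836] rot [-1.7995e+02 -4.0000e-02  9.7270e+01] shift [454.5  20.9 138.8] turn [-0.001 -0.001 -0.002] F [ 0.6 -0.  -1.3] w 0.0437 gf 41.93737506866455 after-turn shift [454.5  21.8 138.6]
```

Request:
jog_arm(increments=[[15,0,0,0,1],[35,2,0,0,1],[55,3,0,0,1],[60,3,0,0,1],[60,3,0,0,1],[60,3,0,0,1],[60,3,0,0,1],[50,2,0,0,1]])

```text
clock: 15.25
eef_pos: [0.4929, 0.149, 0.1834]
tool_rot: [-179.9, -0.0, 97.4]
contact_force: [-0.3, -1.2, -0.8]
grip_width: 0.0436
grip_force: 41.9
```

Request:
jog_arm(increments=[[35,2,0,0,1],[18,1,0,0,1],[6,0,20,0,1],[0,0,20,0,1],[0,0,0,0,1],[0,0,0,0,1]])

```text
clock: 16.0
eef_pos: [0.4901, 0.2042, 0.1441]
tool_rot: [-180.0, 0.0, 97.2]
contact_force: [0.5, -0.4, -1.3]
grip_width: 0.0436
grip_force: 41.9
```

```bash
python3 go.py .4889 .2057 .0460 97.4
```

```text
t 16.0 pos [0.4901 0.2042 0.1441] rot [-1.7998e+02  2.0000e-02  9.7250e+01] shift [ 1.7 -1.  98.1] turn [-0.     0.    -0.003] F [ 0.5 -0.4 -1.3] w 0.0436 gf 41.93593204021454 after-turn shift [ 1.7 -1.  98.1]
```

Request:
jog_arm(increments=[[1.7,-1,20,0,1],[0,0,30,0,1],[0,0,25,0,1],[0,0,15,0,1],[0,0,6,0,1],[0,0,2,0,1],[0,0,0,0,1],[0,0,0,0,1]])

```text
clock: 17.0
eef_pos: [0.4893, 0.2069, 0.0472]
tool_rot: [179.9, -0.0, 97.3]
contact_force: [0.1, 0.2, -1.0]
grip_width: 0.0436
grip_force: 41.9
```

Request:
jog_arm(increments=[[0,0,1,0,1],[0,0,0,0,0.2],[0,0,0,0,-0.2],[0,0,0,0,-1],[0,0,0,0,-1],[0,0,0,0,-1],[0,0,0,0,-1]])

```text
clock: 17.88
eef_pos: [0.4888, 0.2067, 0.0453]
tool_rot: [180.0, -0.0, 97.3]
contact_force: [-0.5, 0.1, 0.1]
grip_width: 0.0853
grip_force: 0.0
```

Request:
jog_arm(increments=[[0,0,-10,0,-1],[0,0,-25,0,-1],[0,0,-35,0,-1],[0,0,-35,0,-1],[0,0,-25,0,-1],[0,0,-10,0.08,-1],[0,0,0,0.082,-1],[0,0,0,0,-1]])

```text
clock: 18.88
eef_pos: [0.4889, 0.2067, 0.1861]
tool_rot: [179.9, -0.0, 88.1]
contact_force: [0.6, 0.1, -0.8]
grip_width: 0.0848
grip_force: 0.0
```

```bash
python3 go.py .523 -.317 .044 88.1
python3 - <<'E'
from station import read_camera
import cv2,pickle
c=read_camera("wrist")
cv2.imwrite("pics/w4.png",cv2.convertScaleAbs(cv2.resize(c["frame"][:,:,::-1],(560,420)),alpha=1.4))
E
```

```text
t 18.88 pos [0.4889 0.2067 0.1861] rot [ 1.7994e+02 -2.0000e-02  8.8090e+01] shift [-522.4   51.4  142. ] turn [ 0.001 -0.    -0.   ] F [ 0.6  0.1 -0.8] w 0.0848 gf 0.0 after-turn shift [-522.3   51.5  142.1]
```

View pics/w4.png

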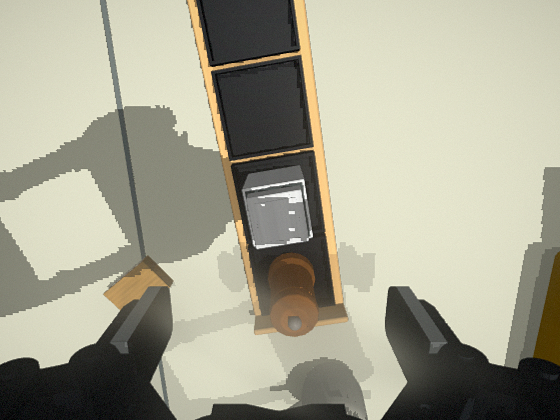

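Tin sits flat in the second cup (~(278,215)), mill still upright at (294,300). Next, the shaker; I'll refine it and the jar from the first wrist picture.

Run:
```python
import pickle
from h import *
c=pickle.load(open("w1.pkl","rb"))
print(onz(*ray(c,428*.7,481*.7),.087),onz(*ray(c,430*.7,560*.7),.085),onz(*ray(c,433*.7,260*.7),.099))
```

```text
[ 0.52481298 -0.31711657  0.087     ] [ 0.52543289 -0.380769    0.085     ] [ 0.52869656 -0.17223973  0.099     ]
```

Request:
jog_arm(increments=[[-20,2,0,0,-1],[-50,5,0,0,-1],[-60,6,0,0,-1],[-60,6,0,0,-1],[-60,6,0,0,-1],[-60,6,0,0,-1],[-60,6,0,0,-1],[-60,6,0,0,-1]])

```text
clock: 19.92
eef_pos: [0.5161, -0.2275, 0.1854]
tool_rot: [180.0, 0.0, 88.1]
contact_force: [0.3, 1.2, 0.6]
grip_width: 0.0852
grip_force: 0.0
```

Request:
jog_arm(increments=[[-50,5,0,0,-1],[-28,3,0,0,-1],[-12,0,20,0,-1],[0,0,10,0,-1],[0,0,0,0,-1],[0,0,0,0,-1]])

```text
clock: 20.68
eef_pos: [0.5223, -0.3137, 0.1557]
tool_rot: [180.0, 0.0, 88.1]
contact_force: [-0.4, 0.6, -0.1]
grip_width: 0.0856
grip_force: 0.0
```

```bash
python3 go.py .5235 -.317 .044 88.1
```

```text
t 20.68 pos [ 0.5223 -0.3137  0.1557] rot [179.98   0.    88.14] shift [ -3.3   1.3 111.7] turn [0.    0.    0.001] F [-0.4  0.6 -0.1] w 0.0856 gf 0.0 after-turn shift [ -3.3   1.3 111.7]
```

Request:
jog_arm(increments=[[-3.3,2,15,0,-1],[0,0,30,0,-1],[0,0,30,0,-1],[0,0,25,0,-1],[0,0,11,0,-1],[0,0,0,0,-1],[0,0,0,0,-1],[0,0,0,0,0]])

```text
clock: 21.68
eef_pos: [0.5246, -0.3185, 0.0458]
tool_rot: [179.9, 0.1, 88.1]
contact_force: [0.3, 0.2, -0.4]
grip_width: 0.0698
grip_force: 0.0
```

Request:
jog_arm(increments=[[0,0,0,0,1],[0,0,0,0,1],[0,0,0,0,1],[0,0,0,0,1],[0,0,0,0,1],[0,0,0,0,1]])

```text
clock: 22.42
eef_pos: [0.5243, -0.3184, 0.045]
tool_rot: [179.9, 0.0, 88.1]
contact_force: [-0.3, -0.2, 5.2]
grip_width: 0.0391
grip_force: 40.5
```

Request:
jog_arm(increments=[[0,0,-10,0,1],[0,0,-20,0,1],[0,0,-30,0,1],[0,0,-30,0,1],[0,0,-30,-0.08,1],[0,0,-20,-0.082,1],[0,0,0,0,1],[0,0,0,0,1]])

```text
clock: 23.42
eef_pos: [0.5237, -0.318, 0.1835]
tool_rot: [-180.0, -0.0, 97.2]
contact_force: [-0.7, -0.4, -1.5]
grip_width: 0.0387
grip_force: 40.4
```

```bash
python3 go.py .4796 .2771 .0460 97.4
```

```text
t 23.43 pos [ 0.5237 -0.318   0.1835] rot [-1.7995e+02 -4.0000e-02  9.7240e+01] shift [595.8  31.4 138. ] turn [-0.001 -0.001 -0.003] F [-0.7 -0.4 -1.5] w 0.0387 gf 40.35277962684631 after-turn shift [595.8  32.9 137.5]
```

Request:
jog_arm(increments=[[15,0,0,0,1],[35,2,0,0,1],[55,3,0,0,1],[60,3,0,0,1],[60,3,0,0,1],[60,3,0,0,1],[60,3,0,0,1],[60,3,0,0,1]])

```text
clock: 24.42
eef_pos: [0.4906, 0.0886, 0.1834]
tool_rot: [-179.9, -0.0, 97.3]
contact_force: [0.2, 0.2, -1.5]
grip_width: 0.0393
grip_force: 40.5
```

Request:
jog_arm(increments=[[60,3,0,0,1],[55,3,0,0,1],[40,2,0,0,1],[23,1,0,0,1],[11,1,20,0,1],[0,0,20,0,1],[0,0,0,0,1],[0,0,0,0,1]])

```text
clock: 25.42
eef_pos: [0.478, 0.2739, 0.1441]
tool_rot: [-180.0, 0.0, 97.3]
contact_force: [-0.3, 0.2, -0.8]
grip_width: 0.0389
grip_force: 40.5
```

```bash
python3 go.py .4796 .2771 .0460 97.4
```

```text
t 25.43 pos [0.478  0.2739 0.1441] rot [-1.7998e+02  2.0000e-02  9.7250e+01] shift [ 3.   2.  98.1] turn [-0.     0.    -0.003] F [-0.3  0.2 -0.8] w 0.0389 gf 40.476508140563965 after-turn shift [ 3.   2.  98.1]
```

Request:
jog_arm(increments=[[2.5,2,20,0,1],[0,0,30,0,1],[0,0,25,0,1],[0,0,15,0,1],[0,0,6,0,1],[0,0,2,0,1],[0,0,0,0,1],[0,0,0,0,1]])

```text
clock: 26.42
eef_pos: [0.48, 0.2778, 0.0472]
tool_rot: [179.9, -0.0, 97.3]
contact_force: [0.5, 0.2, -1.3]
grip_width: 0.039
grip_force: 40.5
```

Request:
jog_arm(increments=[[0,0,1,0,1],[0,0,0,0,0.2],[0,0,0,0,-0.2],[0,0,0,0,-1],[0,0,0,0,-1],[0,0,0,0,-1],[0,0,0,0,-1]])

```text
clock: 27.3
eef_pos: [0.4795, 0.2776, 0.0453]
tool_rot: [180.0, -0.0, 97.3]
contact_force: [-0.1, -0.0, -0.9]
grip_width: 0.0856
grip_force: 0.0
```

Request:
jog_arm(increments=[[0,0,-10,0,-1],[0,0,-25,0,-1],[0,0,-35,0,-1],[0,0,-35,0,-1],[0,0,-25,0,-1],[0,0,-10,0.08,-1],[0,0,0,0.082,-1],[0,0,0,0,-1]])

```text
clock: 28.3
eef_pos: [0.4796, 0.2776, 0.1862]
tool_rot: [179.9, -0.0, 88.1]
contact_force: [-0.7, 0.1, 0.1]
grip_width: 0.0855
grip_force: 0.0
```

```bash
python3 go.py .5230 -.386 .044 88.1
python3 - <<'E'
from station import read_camera
import cv2,pickle
c=read_camera("wrist")
cv2.imwrite("pics/w5.png",cv2.convertScaleAbs(cv2.resize(c["frame"][:,:,::-1],(560,420)),alpha=1.4))
E
```

```text
t 28.3 pos [0.4796 0.2776 0.1862] rot [ 1.7994e+02 -3.0000e-02  8.8090e+01] shift [-661.9   65.3  141.9] turn [ 0.001 -0.001 -0.   ] F [-0.7  0.1  0.1] w 0.0855 gf 0.0 after-turn shift [-661.8   65.3  142.2]
```

View pics/w5.png

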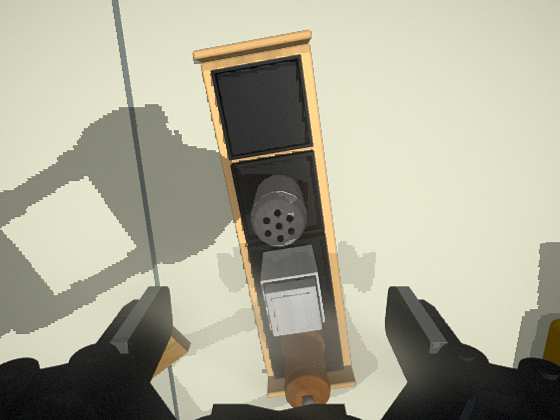

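Shaker upright in the third cup at (278,215). Last, the jar.

Request:
jog_arm(increments=[[-20,2,0,0,-1],[-50,5,0,0,-1],[-60,6,0,0,-1],[-60,6,0,0,-1],[-60,6,0,0,-1],[-60,6,0,0,-1],[-60,6,0,0,-1],[-60,6,0,0,-1]])

```text
clock: 29.35
eef_pos: [0.5069, -0.1565, 0.1854]
tool_rot: [180.0, 0.0, 88.1]
contact_force: [0.2, -0.2, 0.4]
grip_width: 0.0855
grip_force: 0.0
```

Request:
jog_arm(increments=[[-60,6,0,0,-1],[-60,6,0,0,-1],[-50,5,0,0,-1],[-35,4,0,0,-1],[-20,1,10,0,-1],[-7,0,10,0,-1],[0,0,0,0,-1],[0,0,0,0,-1]])

```text
clock: 30.35
eef_pos: [0.5223, -0.385, 0.1655]
tool_rot: [180.0, -0.0, 88.1]
contact_force: [-0.0, 0.3, 0.5]
grip_width: 0.085
grip_force: 0.0
```

```bash
python3 go.py .5240 -.386 .044 88.1
```

```text
t 30.35 pos [ 0.5223 -0.385   0.1655] rot [ 1.7999e+02 -2.0000e-02  8.8140e+01] shift [ -0.9   1.8 121.5] turn [ 0.    -0.     0.001] F [-0.   0.3  0.5] w 0.085 gf 0.0 after-turn shift [ -0.9   1.8 121.5]
```

Request:
jog_arm(increments=[[-0.5,1.8,20,0,-1],[0,0,30,0,-1],[0,0,30,0,-1],[0,0,28,0,-1],[0,0,13,0,-1],[0,0,0,0,-1],[0,0,0,0,-1],[0,0,0,0,0]])

```text
clock: 31.35
eef_pos: [0.5245, -0.3873, 0.046]
tool_rot: [179.9, 0.1, 88.1]
contact_force: [0.5, -1.0, -1.2]
grip_width: 0.0699
grip_force: 0.0
```

Request:
jog_arm(increments=[[0,0,0,0,1],[0,0,0,0,1],[0,0,0,0,1],[0,0,0,0,1],[0,0,0,0,1],[0,0,0,0,1]])

```text
clock: 32.1
eef_pos: [0.5242, -0.3872, 0.0453]
tool_rot: [179.9, 0.1, 88.1]
contact_force: [-0.6, 0.2, 6.2]
grip_width: 0.0427
grip_force: 41.4
```

Request:
jog_arm(increments=[[0,0,-10,0,1],[0,0,-20,0,1],[0,0,-30,0,1],[0,0,-30,0,1],[0,0,-30,-0.08,1],[0,0,-20,-0.082,1],[0,0,0,0,1],[0,0,0,0,1]])

```text
clock: 33.1
eef_pos: [0.5235, -0.3866, 0.1835]
tool_rot: [-180.0, -0.1, 97.2]
contact_force: [0.7, 0.7, -1.9]
grip_width: 0.0427
grip_force: 40.9
```

```bash
python3 go.py .4704 .3485 .0460 97.4
```

```text
t 33.1 pos [ 0.5235 -0.3866  0.1835] rot [-1.7995e+02 -5.0000e-02  9.7240e+01] shift [735.8  40.1 138.1] turn [-0.001 -0.001 -0.003] F [ 0.7  0.7 -1.9] w 0.0427 gf 40.88724195957184 after-turn shift [735.8  42.  137.5]
```

Request:
jog_arm(increments=[[15,0,0,0,1],[35,2,0,0,1],[55,3,0,0,1],[60,4,0,0,1],[60,4,0,0,1],[60,4,0,0,1],[60,4,0,0,1],[60,4,0,0,1]])

```text
clock: 34.1
eef_pos: [0.4954, 0.0206, 0.1833]
tool_rot: [-179.9, -0.0, 97.3]
contact_force: [0.8, 0.0, -1.5]
grip_width: 0.0426
grip_force: 41.0
```

Request:
jog_arm(increments=[[60,3,0,0,1],[60,3,0,0,1],[60,3,0,0,1],[60,3,0,0,1],[45,2,0,0,1],[28,1,0,0,1],[13,0,10,0,1],[5,0,15,0,1]])

```text
clock: 35.1
eef_pos: [0.4689, 0.3484, 0.158]
tool_rot: [-180.0, 0.0, 97.4]
contact_force: [0.2, -0.5, -2.1]
grip_width: 0.0429
grip_force: 41.0
```

Request:
jog_arm(increments=[[0,0,15,0,1],[0,0,0,0,1],[0,0,0,0,1]])

```text
clock: 35.48
eef_pos: [0.4698, 0.3476, 0.1445]
tool_rot: [180.0, -0.0, 97.3]
contact_force: [0.2, -0.8, -1.2]
grip_width: 0.0428
grip_force: 41.0
```

```bash
python3 go.py .4704 .3485 .0460 97.4
```

```text
t 35.48 pos [0.4698 0.3476 0.1445] rot [179.99  -0.    97.26] shift [ 0.9  0.7 98.5] turn [ 0.    -0.    -0.002] F [ 0.2 -0.8 -1.2] w 0.0428 gf 41.03882431983948 after-turn shift [ 0.9  0.7 98.5]
```

Request:
jog_arm(increments=[[0,0.5,20,0,1],[0,0,30,0,1],[0,0,25,0,1],[0,0,15,0,1],[0,0,6,0,1],[0,0,2,0,1],[0,0,0,0,1],[0,0,0,0,1]])

```text
clock: 36.48
eef_pos: [0.4704, 0.3487, 0.0473]
tool_rot: [179.9, -0.0, 97.3]
contact_force: [0.7, 0.3, -0.3]
grip_width: 0.0426
grip_force: 41.0
```

Request:
jog_arm(increments=[[0,0,1,0,1],[0,0,0,0,0.2],[0,0,0,0,-0.2],[0,0,0,0,-1],[0,0,0,0,-1],[0,0,0,0,-1],[0,0,0,0,-1]])

```text
clock: 37.35
eef_pos: [0.47, 0.3483, 0.0453]
tool_rot: [180.0, -0.0, 97.3]
contact_force: [0.6, 0.2, 0.4]
grip_width: 0.0856
grip_force: 0.0
```

Request:
jog_arm(increments=[[0,0,-10,0,-1],[0,0,-25,0,-1],[0,0,-35,0,-1],[0,0,-35,0,-1],[0,0,-35,0,-1],[0,0,-20,0,-1],[0,0,-10,0,-1],[0,0,0,0,-1]])

```text
clock: 38.35
eef_pos: [0.47, 0.3484, 0.2152]
tool_rot: [-180.0, -0.0, 97.3]
contact_force: [-0.6, 0.1, 0.3]
grip_width: 0.0853
grip_force: 0.0
```

Request:
jog_arm(increments=[[-30,0,0,0,-1],[-60,0,0,0,-1],[-60,0,0,0,-1],[-60,0,0,0,-1],[-60,0,0,0,-1],[-40,0,0,0,-1],[-20,0,0,0,-1],[0,0,0,0,-1]])

```text
clock: 39.35
eef_pos: [0.5117, 0.0197, 0.2134]
tool_rot: [-179.8, -0.0, 97.2]
contact_force: [0.1, -1.0, -0.2]
grip_width: 0.0854
grip_force: 0.0
```

Run:
```python
from station import read_camera,robot
import cv2,numpy as np
a=read_camera("top")["frame"][180:285,90:270,::-1];b=read_camera("scene")["frame"][205:340,270:430,::-1]
r=lambda i:cv2.resize(i,(390,330),interpolation=cv2.INTER_CUBIC)
cv2.imwrite("pics/end.png",cv2.convertScaleAbs(np.hstack([r(a),r(b)]),alpha=1.5));print(robot.state()["contact_force"],robot.state()["dq"].round(2))
```

```text
[-0.33180549  0.31218668  0.21432482] [ 1.22 -0.38 -0.49  0.06  0.03 -0.1 ]
```

View pics/end.png

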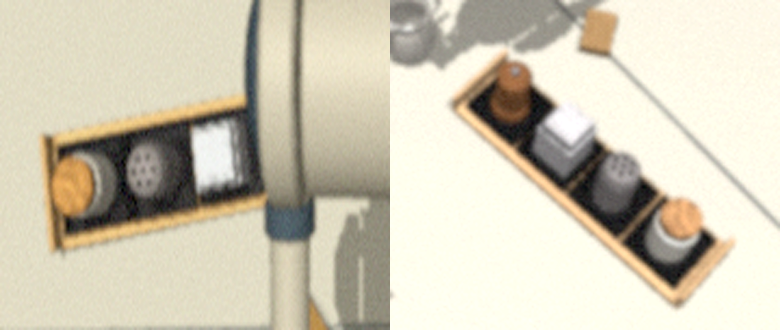

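All four stand upright in their own cups. Counting out from the burner end they are mill (512,95), tin (565,140), shaker (615,180) and jar (675,230), and the arm is clear of them.

```bash
python3 -c "
from station import order
print(order.job_done())"
```

```text
the job is handed in; nothing more can be done
None
```

The job is handed in: pepper mill, square tin, steel shaker and stoneware jar each stand upright in their own cup of the other rack, in the same order out from the burner, after about 39 s of robot time.

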